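Set out the reagents for a chloride test

ROBOT

A 7-joint arm with a two-finger parallel gripper is mounted at the origin on a cart in front of the work surface, level with it; the furniture and walls round the work are solid. World frame = base frame: x ahead of the robot, y to its left, z up, the work surface at z = 0. Lengths are in m, angles in degrees, forces in N, time in s.
With the tool pointing down it reaches from about 0.35 to 0.775 m from the base axis. Payload 3.1 kg.
Tool frame: the origin (TCP) lies on the centre line of the jaws, within the pads' length; the fingertips stand 17 mm ahead of it and the grasp point (between the pads) lies 2 mm behind it (robot.tip_reach is the distance from the TCP to the fingertips, in m); z points along the fingers, y is the direction in which the jaws open and shut (so a half turn about z gives the same grasp; the last joint's range is limited). The gripper opens to 85 mm and grips with 20 to 120 N. Pads are 22 mm wide; open, the fingers measure 114 mm over their backs; the gripper's body (76 mm by 85 mm) begins 54 mm behind the grasp point. The pads swing forward as they close: fully open they stand 13 mm farther back than shut.
Start: joints at [74.158, 17.813, 0.802, 86.603, -0.252, 75.585, -1.558], TCP at [0.128, -0.535, 0.221] pointing down, gripper open.
Joint ranges: [-154.91, 154.91], [-16.99, 109.72], [-72.82, 74.43], [7.12, 147.25], [-82.49, 262.49], [11.32, 116.49], [-174.64, 174.64]. Speed limits (degrees/s): [159.86, 159.86, 180, 180, 180, 180, 180].

INTERFACE

Orientations are given as [roll, pitch, yaw] about the fixed x, y, z axes, in that order (R = Rz(yaw) Ry(pitch) Rx(roll)).
In Python, from station import robot, fingers, vision, workorder, recognise gives the robot as it stands. Calls block until the motion is done:
- robot.move_to(position, orientation): joint-space move of the TCP to a pose.
- robot.line_to(position, orientation=None, velocity=0.15, f_stop=None): straight line of the TCP; orientation=None keeps the orientation; velocity is the mean speed in m/s. With f_stop (N) it stops when the force on the tool has changed by that much, and returns True; else False.
- robot.move_j(angles): joint-space move.
- fingers.gripper_to(opening, force=None): opening from 0.0 (shut) to 1.0 (fully open); force is the grip in N (None keeps the last); returns when the fingers have stopped.
- robot.pause(seconds).
- robot.inverse_kinematics(position, orientation): joint angles nearest the present ones, or None.
- vision.grab_frame(name): name is "scene" or "side" or "wrist"; returns the picture (420x560x3 uint8, red, green, blue); there is no depth.
- vision.calibration(name): a dict with "mtx" (3x3 intrinsics, pixels), "extrinsics" (4x4, takes a point from world to camera coordinates); the wrist camera has in their place "T_tool_cam" (4x4, takes a point from camera to tool coordinates, whose origin is the TCP and whose axes are the flange's). Camera axes: x right, y up, looking along -z (the intrinsics and any distortion apply to the point x, -y, -z); pixel columns grow to the right and rows downward; lengths in m; the calibration is good to about 2 mm. A picture is of the moment at which its call begins: read the wrist's pose just before it. calibration takes no time and is no camera call.
A pose or a line that the arm cannot do raises robot.PlanningError and nothing moves.
- workorder.close_job(): hands the job in, once; it reports no verdict.
Trained networks look in the newest picture that a camera, given by its name, has taken for a name from the list of things; names that differ only in an ending like _2 or _b are one class to them, and where a whole thing is asked for, a point or a joint stands for the part that bears it (a point fixed in the world has none). Each returns a list of dicts, best first, with "p" (0 to 1); they miss things now and then, are a little off and sometimes report something else, mostly with a low value. They report only what shows in the picture. A call takes as long as a camera call. They do not tell look-alikes from the thing itself.
- recognise(label, camera): "rect" ([centre column, centre row, width, height] in pixels, round what is visible of it).
Readings, each from a call of its own:
- robot.current_time_s(): time.
- robot.current_joint_positions(): joint angles.
- robot.current_dq(): joint speeds.
- robot.current_joint_torque(): joint torques, N m.
- robot.current_tool_pos(): TCP position.
- robot.current_eef_rot(): TCP orientation.
- robot.current_contact_force(): force on the tool from outside, world axes, zero at the start.
- robot.current_torque(): the same for the moment, N m.
- robot.current_finger_gap(): opening from 0.0 (shut) to 1.0 (fully open).
Only numpy, scipy, OpenCV 4.12 (cv2) and the standard library are available. Lean on these libraries where they do the work, as an engineer would, in place of code of your own. Each camera call takes 0.05 s, during which the arm holds its last target.

TASK

Set out the reagent tray in order of use, starting at the timer's end: stand the blue-capped bottle centred on the pad next to the timer, the red-capped bottle on the pad next to the petri dish, and the small amber bottle on the pad between them. Set the red rubber bung on the middle of the petri dish, standing on the same end as now. Keep everything upright, and leave the black bung and the tweezers where they are.

Things in the scene. Friction and masses are not known exactly. Their poses are not given: they have to be found in the camera images.
- blue_bottle: Small white plastic bottle with a blue screw cap, upright, loose. Round body 36 mm diameter up to 64 mm, cap 25 mm diameter, total height 78 mm, 0.11 kg. Origin: centre of its underside, z up. It stands on the open bench within 420 mm left or right of the robot's centre line; similar bottles far right, beyond the blue parts box, are room fittings.
- red_bottle: Small white plastic bottle with a red screw cap, upright, loose. Round body 36 mm diameter up to 64 mm, cap 25 mm diameter, total height 78 mm, 0.11 kg. Origin: centre of its underside, z up. It stands on the open bench within 420 mm left or right of the robot's centre line; similar bottles far right, beyond the blue parts box, are room fittings.
- amber_bottle: Smaller amber (light tan) bottle with a white screw cap, upright, loose. Round body 30 mm diameter up to 47 mm, cap 21 mm diameter, total height 57 mm, 0.07 kg. Origin: centre of its underside, z up. It too stands within 420 mm left or right of the robot's centre line.
- red_bung: Red-brown rubber bung standing on the bench, loose: slightly tapered round plug, at most 35 mm diameter, 30 mm high, 0.03 kg. Origin: centre of its underside, z up.
- reagent_tray: White shallow tray, fixed, 84 mm (its x) by 204 mm (its y); surface 6 mm above the bench, lip round the edge 5 mm wide, 10 mm above the bench. Three flat dark pads (54 mm diameter, grey centre) lie flush in a row along its y axis, at y = +64, 0 and -64 mm, x = 0; the row runs roughly left to right as seen from the robot. Origin: centre of its underside, z up.
- desiccator: Large clear glass bowl with a domed lid, fixed, always here, behind the tray: not part of the job. Its rim, 400 mm across, stands 200 mm above the bench and overhangs to within 580 mm ahead of the robot: carry things on the near side of it. Origin: centre of its underside, z up.
- timer: White square timer lying face up, 66 x 66 x 19 mm, fixed; it marks the start of the row. It lies off one end of the tray's row, about 156 mm from the tray's middle; which end varies. Origin: centre of its underside.
- petri_dish: Closed clear petri dish lying flat, 93 mm diameter, 15 mm high, flat top, fixed; off the other end of the tray's row, about 156 mm from the tray's middle. Origin: centre of its underside.
- black_bung: Black rubber bung, 23 mm diameter, 24 mm high, loose: not part of the job, leave it. Origin: centre of its underside.
- tweezers: Steel tweezers lying flat, 124 mm long (its y), 14 mm wide, 10 mm high, loose: not part of the job, leave them. Origin: centre of the underside.
Not all that is in view belongs to the job. Leave any yellow look-alike of the timer alone.

How it is judged (in metres and radians):
At the end, for the whole second after the job is handed in: Blue-capped bottle on the pad by the timer, amber on the middle pad, red-capped on the pad by the petri dish, each within 14 mm of its pad's centre along and across the tray, within 0.1 rad of upright; red bung on the dish within 15 mm of its centre, within 0.12 rad of upright; all at rest (((y of timer in the frame of reagent_tray above 0 m and x of blue_bottle in the frame of reagent_tray between -0.014 and 0.014 m and y of blue_bottle in the frame of reagent_tray between 0.05 and 0.078 m and x of amber_bottle in the frame of reagent_tray between -0.014 and 0.014 m and y of amber_bottle in the frame of reagent_tray between -0.014 and 0.014 m and x of red_bottle in the frame of reagent_tray between -0.014 and 0.014 m and y of red_bottle in the frame of reagent_tray between -0.078 and -0.05 m) or (y of timer in the frame of reagent_tray below 0 m and x of blue_bottle in the frame of reagent_tray between -0.014 and 0.014 m and y of blue_bottle in the frame of reagent_tray between -0.078 and -0.05 m and x of amber_bottle in the frame of reagent_tray between -0.014 and 0.014 m and y of amber_bottle in the frame of reagent_tray between -0.014 and 0.014 m and x of red_bottle in the frame of reagent_tray between -0.014 and 0.014 m and y of red_bottle in the frame of reagent_tray between 0.05 and 0.078 m)) and height (world z) of blue_bottle between 0.003 and 0.01 m and angle between each of blue_bottle, amber_bottle, red_bottle's own z axis and vertical below 0.1 rad and linear speed of each of blue_bottle, amber_bottle, red_bottle, red_bung below 0.02 m/s and height (world z) of amber_bottle between 0.003 and 0.01 m and height (world z) of red_bottle between 0.003 and 0.01 m and horizontal distance between red_bung and petri_dish below 0.015 m and height (world z) of red_bung between 0.011 and 0.02 m and angle between red_bung's own z axis and vertical below 0.12 rad); the robot touches nothing.
It fails at once if the black bung is moved more than 20 mm (distance of black_bung from where it was at the start of the episode above 0.02 m).
It fails at once if the pair of tweezers is moved more than 20 mm (distance of tweezers from where it was at the start of the episode above 0.02 m).
It fails at once if a bottle or the red bung is tipped over (angle between any of blue_bottle, amber_bottle, red_bottle, red_bung's own z axis and vertical above 0.8 rad).
It also fails if it takes over 120 s, if anything falls off the work surface, if the arm or the gripper's body presses on something with over 40 N, if the wrist force passes 120 N, or if a joint passes its speed limit or range.

## Working session

There is one attempt and no reset: what is moved stays moved. The work goes in short steps, each a Python script; the robot and the scene stay as the last script left them, time stands still between calls to the robot, and variables do not carry over. Pictures are saved under pics/ and viewed, and the job is handed in when it is done.

```bash
mkdir -p pics; ls; python3 - <<'E'
from station import robot, fingers, vision, workorder, recognise
import cv2
for n in ["scene","side","wrist"]:
    im=vision.grab_frame(n); cv2.imwrite(f"pics/{n}0.png",im[:,:,::-1])
    c=vision.calibration(n); print(n,{k:(v.round(4).tolist() if hasattr(v,'round') else v) for k,v in c.items()})
    if n!="wrist":
        for l in ["blue_bottle","red_bottle","amber_bottle","red_bung","reagent_tray","timer","petri_dish","black_bung","tweezers"]:
            print(l,[(round(d["p"],2),[round(x,1) for x in d["rect"]]) for d in recognise(l,n)[:4]])
print(robot.current_time_s(),robot.current_tool_pos(),robot.current_eef_rot(),robot.tip_reach)
E
```

```text
pics
scene {'mtx': [[483.4778, 0.0, 277.9105], [0.0, 483.4778, 205.5191], [0.0, 0.0, 1.0]], 'extrinsics': [[-0.7358, -0.677, -0.0179, 0.4449], [0.2787, -0.3268, 0.9031, -0.205], [-0.6172, 0.6595, 0.4291, -0.9027], [0.0, 0.0, 0.0, 1.0]]}
blue_bottle [(0.55, [370.9, 171.8, 15.1, 29.2])]
red_bottle [(0.9, [408.7, 182.8, 16.4, 27.7])]
amber_bottle [(0.69, [185.9, 274.9, 13.3, 31.0])]
red_bung [(0.71, [212.6, 309.3, 18.5, 22.2]), (0.27, [185.3, 276.5, 15.0, 33.4])]
reagent_tray [(0.57, [305.9, 240.6, 79.1, 43.5])]
timer [(0.92, [367.1, 199.8, 26.3, 14.9]), (0.91, [351.6, 215.4, 31.1, 15.7])]
petri_dish [(0.6, [260.3, 266.8, 44.0, 22.7])]
black_bung [(0.49, [341.5, 175.8, 6.7, 9.7]), (0.17, [157.7, 264.5, 53.0, 16.6])]
tweezers [(0.78, [157.2, 265.9, 55.3, 20.9])]
side {'mtx': [[500.213, 0.0, 279.0731], [0.0, 500.213, 207.1483], [0.0, 0.0, 1.0]], 'extrinsics': [[0.9985, 0.0534, 0.0153, -0.5937], [-0.039, 0.4772, 0.878, -0.0152], [0.0395, -0.8772, 0.4785, -1.4308], [0.0, 0.0, 0.0, 1.0]]}
blue_bottle [(0.85, [252.2, 287.0, 23.2, 33.0])]
red_bottle [(0.96, [192.8, 281.8, 18.8, 38.8]), (0.47, [251.6, 284.4, 20.2, 34.3])]
amber_bottle []
red_bung []
reagent_tray []
timer [(0.93, [228.8, 266.9, 31.9, 17.3]), (0.79, [226.0, 239.0, 27.6, 17.2])]
petri_dish [(0.77, [244.6, 188.0, 29.3, 13.8]), (0.73, [236.9, 211.4, 46.2, 36.6])]
black_bung [(0.53, [288.0, 292.9, 10.0, 13.2])]
tweezers []
wrist {'mtx': [[290.0271, 0.0, 283.1257], [0.0, 290.0271, 209.3002], [0.0, 0.0, 1.0]], 'T_tool_cam': [[0.0003, 0.9563, 0.2923, 0.0758], [1.0, -0.0003, -0.0002, -0.0011], [-0.0001, 0.2923, -0.9563, -0.1525], [0.0, 0.0, 0.0, 1.0]]}
1.05 [ 0.12799849 -0.5349199   0.22090779] [ 1.79996748e+02 -2.41214409e-04  1.34564462e+01] 0.017
```

View pics/scene0.png

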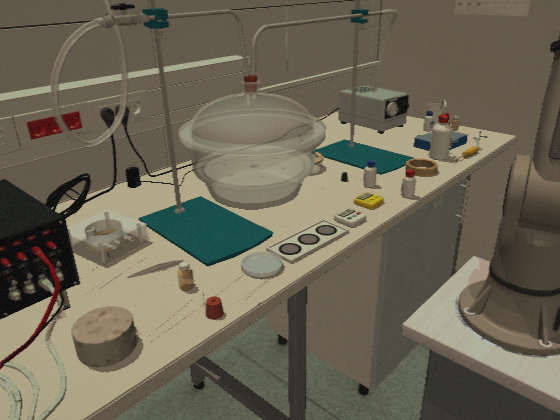

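View pics/side0.png

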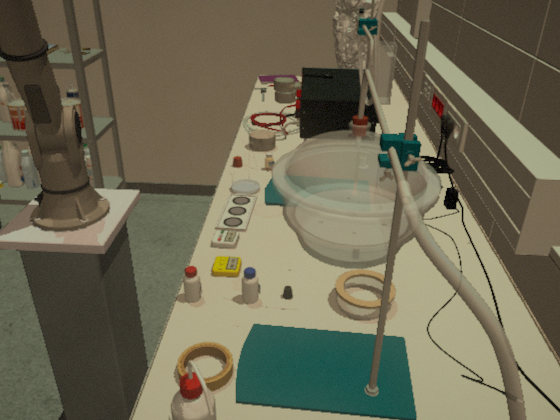

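The scene picture shows the white timer (351,216), tray (307,241), dish (261,266), amber (186,275), red bung (213,308), blue (371,173), red bottle (409,183) and black bung (344,177). Next I turn these pixels into world positions.

```bash
cat > h.py <<'E'
from station import robot, fingers, vision, workorder, recognise
import numpy as np, cv2
from scipy.spatial.transform import Rotation as R
def cam(n):
    c=vision.calibration(n); K=np.array(c["mtx"])
    if n!="wrist": T=np.linalg.inv(np.array(c["extrinsics"]))
    else:
        W=np.eye(4); W[:3,:3]=R.from_euler("xyz",robot.current_eef_rot(),degrees=True).as_matrix(); W[:3,3]=robot.current_tool_pos()
        T=W@np.array(c["T_tool_cam"])
    return K,T
def unproj(KT,u,v,z):
    K,T=KT; d=np.linalg.inv(K)@[u,v,1]; d=T[:3,:3]@[d[0],-d[1],-d[2]]; o=T[:3,3]
    return o+d*(z-o[2])/d[2]
def proj(KT,p):
    K,T=KT; q=np.linalg.inv(T)@np.append(p,1); q=K@[q[0],-q[1],-q[2]]; return q[:2]/q[2]
E
python3 - <<'E'
from h import *
S=cam("scene");D=cam("side")
for n,c,u,v,z in [("blue",S,371,173,.039),("blue",D,252,287,.039),("red",S,409,183,.039),("red",D,193,284,.039),("amber",S,186,276,.028),("amber",D,268.5,162,.028),("bung",S,213,309,.015),("bung",D,237.5,161.5,.015),
 ("tray",S,307,241,.006),("tray",D,238,211,.006),("timer",S,351,216,.015),("timer",D,226,239,.015),("dish",S,261,265,.015),("dish",D,245,187,.015),("black",S,344,177,.012),("black",D,288,293,.012),("twz",S,157,269,.005)]:
    print(n,unproj(c,u,v,z).round(3))
E
```

```text
blue [ 0.547 -0.353  0.039]
blue [ 0.555 -0.355  0.039]
red [ 0.422 -0.356  0.039]
red [ 0.426 -0.354  0.039]
amber [0.537 0.351 0.028]
amber [0.54  0.346 0.028]
bung [0.426 0.375 0.015]
bung [0.43  0.371 0.015]
tray [0.467 0.047 0.006]
tray [0.474 0.036 0.006]
timer [ 0.454 -0.116  0.015]
timer [ 0.464 -0.13   0.015]
dish [0.465 0.205 0.015]
dish [0.479 0.175 0.015]
black [ 0.628 -0.329  0.012]
black [ 0.632 -0.336  0.012]
twz [0.637 0.356 0.005]
```

```bash
python3 - <<'E'
from h import *
fingers.gripper_to(1.0,force=30)
for i,(x,y) in enumerate([(.43,-.33),(.43,.04),(.43,.33)]):
    robot.move_to([x,y,.25],[180,0,0]); robot.pause(.3)
    C=cam("wrist"); im=vision.grab_frame("wrist"); cv2.imwrite(f"pics/w{i}.png",im[:,:,::-1])
    np.savez(f"w{i}.npz",K=C[0],T=C[1])
    print(i,C[1][:3,3].round(3),robot.current_time_s(),robot.current_joint_positions().round(0))
    for l in ["blue_bottle","red_bottle","amber_bottle","red_bung","reagent_tray","timer","petri_dish","black_bung","tweezers"]:
        print(l,[(round(d["p"],2),[round(x,1) for x in d["rect"]]) for d in recognise(l,"wrist")[:3]])
E
```

```text
0 [ 0.505 -0.329  0.402] 2.9833 [ 43.  17. -10.  84.   3.  79. -57.]
blue_bottle [(0.85, [296.4, 79.0, 34.9, 40.5])]
red_bottle [(0.76, [298.9, 187.8, 28.9, 29.7])]
amber_bottle []
red_bung []
reagent_tray [(0.64, [45.7, 149.0, 83.6, 71.4])]
timer [(0.74, [214.4, 137.9, 54.6, 49.0]), (0.63, [125.9, 156.1, 55.5, 47.7])]
petri_dish []
black_bung [(0.69, [285.1, 10.1, 19.1, 19.5])]
tweezers [(0.47, [301.8, 186.2, 31.9, 35.1])]
1 [0.506 0.041 0.402] 5.1667 [  19.    4.  -28.  100.    2.   77. -100.]
blue_bottle []
red_bottle [(0.62, [556.1, 183.4, 7.7, 20.3]), (0.5, [288.3, 146.6, 154.4, 74.1])]
amber_bottle [(0.94, [26.0, 87.5, 52.0, 30.6])]
red_bung [(0.82, [39.5, 178.4, 42.2, 28.3])]
reagent_tray [(0.92, [286.5, 147.8, 154.4, 72.3])]
timer [(0.91, [401.8, 156.3, 58.7, 48.3]), (0.55, [493.2, 139.9, 67.3, 53.1])]
petri_dish [(0.6, [168.6, 143.7, 74.4, 72.6])]
black_bung [(0.62, [44.1, 11.9, 42.7, 13.5]), (0.18, [401.7, 154.8, 57.6, 47.9])]
tweezers [(0.45, [36.9, 11.7, 59.7, 15.8])]
2 [0.506 0.33  0.403] 7.0833 [  -8.   21.  -43.   84.   15.   81. -141.]
blue_bottle []
red_bottle []
amber_bottle [(0.97, [263.6, 89.7, 33.1, 27.2])]
red_bung [(0.92, [254.6, 176.8, 26.3, 29.7])]
reagent_tray [(0.83, [490.3, 147.4, 139.4, 72.7])]
timer []
petri_dish [(0.83, [386.9, 144.5, 68.1, 69.0])]
black_bung []
tweezers [(0.58, [279.0, 11.4, 59.3, 18.4])]
```

```bash
python3 - <<'E'
import cv2
for i in range(3):
    im=cv2.imread(f"pics/w{i}.png"); cv2.imwrite(f"pics/w{i}b.png",cv2.resize(im[:240],(800,343),interpolation=cv2.INTER_CUBIC))
E
```

```text
(no output)
```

View pics/w0b.png

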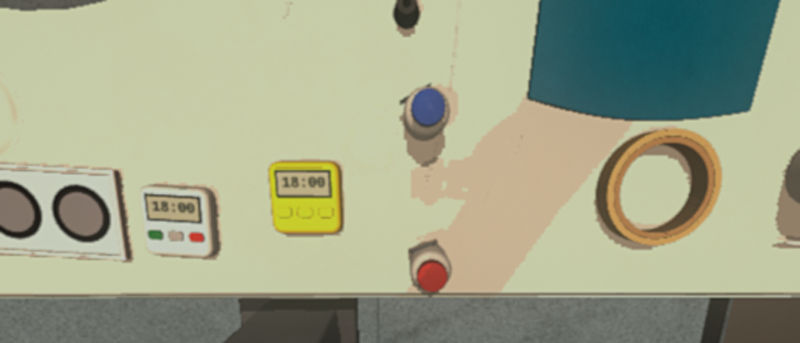

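View pics/w1b.png

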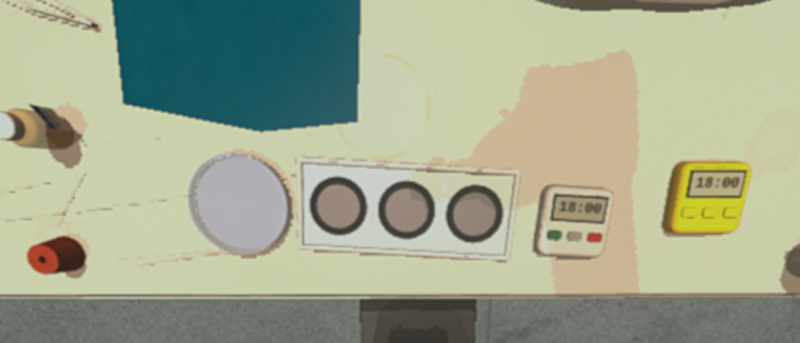

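View pics/w2b.png

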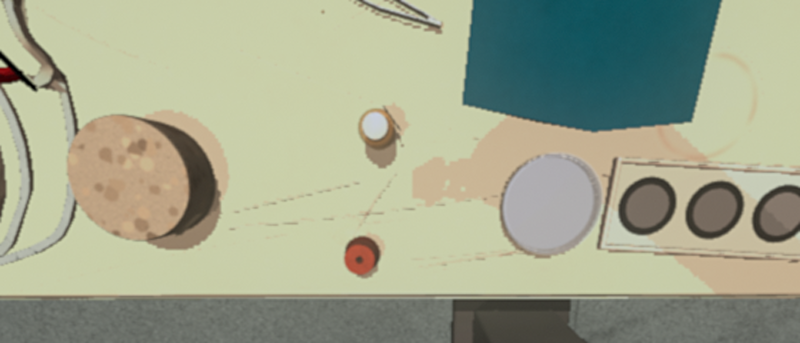

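Wrist views: the white timer lies on the robot's right end of the tray (-y). From -y to +y the pads therefore take blue, amber, red. I'll segment the caps, pads and dish for accurate centres.

```bash
cat > seg.py <<'E'
from h import *
def load(i):
    d=np.load(f"w{i}.npz"); return cv2.imread(f"pics/w{i}.png"),(d["K"],d["T"])
def blob(im,roi,f,name,C,z):
    x0,y0,x1,y1=roi; s=im[y0:y1,x0:x1].astype(int); m=f(s[...,2],s[...,1],s[...,0]).astype(np.uint8)
    n,l,st,ce=cv2.connectedComponentsWithStats(m); k=1+np.argmax(st[1:,4]); 
    cs,_=cv2.findContours((l==k).astype(np.uint8),cv2.RETR_EXTERNAL,cv2.CHAIN_APPROX_NONE); h=cv2.convexHull(max(cs,key=len))
    (u,v),ax,_=cv2.fitEllipse(h) if len(h)>5 else (ce[k],(0,0),0)
    u+=x0;v+=y0; p=unproj(C,u,v,z); print(name,(round(u,1),round(v,1)),np.round(ax,1),p.round(4)); return p
if __name__=="__main__":
    im,C=load(0)
    red=lambda r,g,b:(r>1.8*g)&(r>80); blue=lambda r,g,b:(b>1.4*r); 
    dark=lambda r,g,b:(r+g+b<240); white=lambda r,g,b:(b>r-25)&(r>140)
    blob(im,(275,50,325,100),blue,"blue",C,.078)
    blob(im,(280,160,325,208),red,"red",C,.078)
    p=im,C=load(1)
    P=[blob(im,(a,118,a+44,175),dark,"pad",C,.006) for a in (215,263,310)]
    blob(im,(125,95,207,190),lambda r,g,b:(b>r-12),"dish",C,.013)
    v=P[0]-P[2]; print("tray yaw",np.degrees(np.arctan2(-v[0],v[1])),np.linalg.norm(v))
    im,C=load(2)
    blob(im,(245,60,290,120),white,"amber",C,.057)
    blob(im,(230,155,275,200),red,"bung",C,.03)
    blob(im,(340,100,425,185),lambda r,g,b:(b>r-12),"dish",C,.013)
    blob(im,(425,118,476,175),dark,"pad",C,.006);blob(im,(476,118,523,175),dark,"pad",C,.006)
E
python3 seg.py
```

```text
blue (299.4, 74.5) [21.9 25. ] [ 0.55   -0.3463  0.078 ]
red (302.0, 193.0) [20.3 20.7] [ 0.4254 -0.3511  0.078 ]
pad (236.3, 143.6) [37.5 39.4] [0.4765 0.1031 0.006 ]
pad (284.1, 146.4) [37.8 38.7] [0.4728 0.0393 0.006 ]
pad (331.6, 149.0) [37.1 39.1] [ 0.4692 -0.0246  0.006 ]
dish (165.9, 141.7) [65.3 74.1] [0.4796 0.1942 0.013 ]
tray yaw -3.2901444610438255 0.1279356721332548
amber (262.1, 87.7) [17.2 18.8] [0.5411 0.3532 0.057 ]
bung (251.4, 180.8) [19.3 21. ] [0.4314 0.3715 0.03  ]
dish (383.9, 141.3) [61.2 71. ] [0.4802 0.198  0.013 ]
pad (452.7, 143.6) [35.6 42.1] [0.4766 0.1031 0.006 ]
pad (499.7, 146.4) [34.6 43.1] [0.4728 0.0394 0.006 ]
```

```bash
python3 - <<'E'
from h import *
for yaw in (86.7,-93.3):
    for n,p in dict(blue=(.55,-.3463),red=(.4254,-.3511),amber=(.541,.353),bung=(.4314,.3715),p0=(.4692,-.0246),p1=(.4728,.0393),p2=(.4765,.1031),dish=(.4805,.195)).items():
        for z in (.03,.2):
            q=robot.inverse_kinematics([*p,z],[180,0,yaw]); print(yaw,n,z,None if q is None else np.round(q))
E
```

```text
86.7 blue 0.03 [ 53.  44. -38.  82.  28.  64.   8.]
86.7 blue 0.2 [ 52.  35. -37.  70.  20.  82.  14.]
86.7 red 0.03 [ 60.  32. -30.  99.  19.  54.  19.]
86.7 red 0.2 [ 55.  20. -23.  88.   8.  74.  28.]
86.7 amber 0.03 [ -5.  49. -52.  82.  39.  68. -65.]
86.7 amber 0.2 [ -4.  40. -56.  70.  33.  85. -59.]
86.7 bung 0.03 [ -7.  41. -53.  96.  37.  62. -75.]
86.7 bung 0.2 [ -4.  32. -59.  84.  28.  80. -68.]
86.7 p0 0.03 [ 39.  29. -48. 112.  27.  52. -27.]
86.7 p0 0.2 [ 43.  15. -50.  99.  12.  72. -14.]
86.7 p1 0.03 [ 32.  30. -50. 111.  29.  53. -36.]
86.7 p1 0.2 [ 38.  17. -54.  98.  14.  72. -23.]
86.7 p2 0.03 [ 25.  32. -51. 109.  31.  54. -44.]
86.7 p2 0.2 [ 31.  19. -57.  97.  17.  73. -33.]
86.7 dish 0.03 [ 14.  36. -52. 104.  33.  57. -55.]
86.7 dish 0.2 [ 19.  25. -58.  92.  21.  76. -46.]
-93.3 blue 0.03 [  45.   40.  -24.   82.   17.   61. -165.]
-93.3 blue 0.2 [  44.   32.  -22.   70.   12.   80. -161.]
-93.3 red 0.03 [  46.   29.  -11.  100.    7.   52. -151.]
-93.3 red 0.2 [  49.   19.  -14.   88.    5.   73. -150.]
-93.3 amber 0.03 [ -0.  54. -62.  82.  48.  73. 110.]
-93.3 amber 0.2 [ -2.  43. -62.  70.  37.  87. 118.]
-93.3 bung 0.03 [ -3.  46. -62.  96.  44.  66. 100.]
-93.3 bung 0.2 [ -3.  33. -62.  84.  29.  80. 111.]
-93.3 p0 0.03 [ -16.   21.   21.  114.  -10.   47. -173.]
-93.3 p0 0.2 [ -36.   11.   43.  102.   -8.   70. -174.]
-93.3 p1 0.03 [ -33.   23.   33.  113.  -17.   48. -174.]
-93.3 p1 0.2 [ -59.   16.   65.  101.  -16.   72. -174.]
-93.3 p2 0.03 [ -55.   31.   54.  112.  -31.   53. -168.]
-93.3 p2 0.2 [ 34.  21. -62.  96.  19.  74. 145.]
-93.3 dish 0.03 [ -69.   40.   64.  107.  -42.   61. -170.]
-93.3 dish 0.2 [ 21.  26. -62.  92.  23.  76. 132.]
```

```bash
cat > pp.py <<'E'
from h import *
Y=[180,0,86.7]; H=.19
def pick(x,y,z,op,force=30):
    fingers.gripper_to(op)
    robot.move_to([x,y,H],Y)
    robot.line_to([x,y,z+.03],velocity=.2)
    hit=robot.line_to([x,y,z],velocity=.08,f_stop=6)
    fingers.gripper_to(0.0,force=force)
    print("pick hit",hit,"gap mm",85*robot.current_finger_gap(),robot.current_tool_pos().round(4))
    robot.line_to([x,y,z+.03],velocity=.08); robot.line_to([x,y,H],velocity=.2)
    print("gap lifted",85*robot.current_finger_gap())
def place(x,y,z,op):
    robot.line_to([x,y,H],velocity=.25)
    robot.line_to([x,y,z+.025],velocity=.2)
    robot.pause(.2)
    hit=robot.line_to([x,y,z-.002],velocity=.03,f_stop=3)
    print("place hit",hit,robot.current_tool_pos().round(4),"gap",85*robot.current_finger_gap())
    fingers.gripper_to(op); robot.pause(.1)
    robot.line_to([x,y,z+.02],velocity=.08); robot.line_to([x,y,H],velocity=.25)
    print("t",robot.current_time_s())
def shot(name,x,y,z=.25):
    robot.move_to([x,y,z],[180,0,0]); robot.pause(.3)
    C=cam("wrist"); im=vision.grab_frame("wrist"); cv2.imwrite(f"pics/{name}.png",im[:,:,::-1]); np.savez(f"{name}.npz",K=C[0],T=C[1])
E
python3 - <<'E'
from pp import *
pick(.4314,.3715,.022,.75)
place(.4807,.195,.022+.015,.75)
im=vision.grab_frame("scene"); cv2.imwrite("pics/s1.png",im[180:340,120:400,::-1].repeat(2,0).repeat(2,1))
E
```

```text
pick hit False gap mm -0.03945236630767091 [0.4314 0.3715 0.0221]
gap lifted 0.4846334609178088
place hit False [0.4809 0.1952 0.0352] gap -0.08834253471208611
t 17.1667
```

View pics/s1.png

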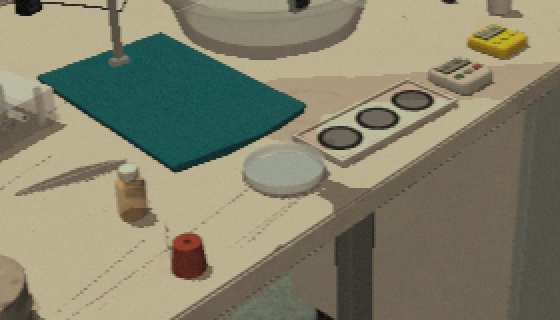

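The bung was missed: it still stands upright near (189,256) in this crop and the jaws shut empty. I'll re-measure it from the wrist.

```bash
python3 - <<'E'
from pp import *
import seg
shot("w3",.42,.37,.2)
red=lambda r,g,b:(r>1.8*g)&(r>80)
im=cv2.imread("pics/w3.png"); d=np.load("w3.npz"); C=(d["K"],d["T"])
print([(round(d["p"],2),[round(x,1) for x in d["rect"]]) for d in recognise("red_bung","wrist")[:3]])
print(C[1][:3,3])
print(proj(C,[.4314,.3715,0.03]))
cv2.imwrite("pics/w3b.png",im[100:260,160:440].repeat(2,0).repeat(2,1))
print(recognise("red_bung","scene"),recognise("red_bung","side"))
E
```

```text
[(0.97, [281.6, 179.5, 29.9, 28.8])]
[0.49581824 0.37105018 0.35240521]
[282.6425779  180.38192297]
[{'rect': [212.8, 308.4, 15.2, 22.8], 'p': 0.62}] []
```

View pics/w3.png

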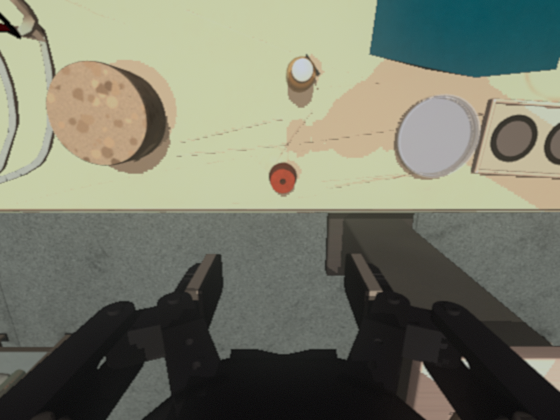

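```bash
python3 - <<'E'
from pp import *
fingers.gripper_to(.75)
robot.move_to([.4314,.3715,.1],Y); robot.line_to([.4314,.3715,.022],velocity=.15)
def sh(n):
    w=vision.grab_frame("wrist"); s=vision.grab_frame("scene"); 
    cv2.imwrite(f"pics/{n}.png",np.hstack([cv2.resize(w,(400,300)),cv2.resize(s[240:360,140:300],(400,300))])[:,:,::-1])
sh("g0")
for o in (.45,.38,.3):
    fingers.gripper_to(o); print(o,85*robot.current_finger_gap(),robot.current_contact_force().round(1),robot.current_tool_pos().round(4))
sh("g1")
E
```

```text
0.45 37.75252603293007 [-0.  -0.  -0.3] [0.4316 0.3716 0.0223]
0.38 32.51860294488393 [0.9 0.3 0.6] [0.4314 0.3715 0.022 ]
0.3 25.710954915876343 [-0.6  0.8  0.2] [0.4314 0.3715 0.022 ]
```

View pics/g0.png

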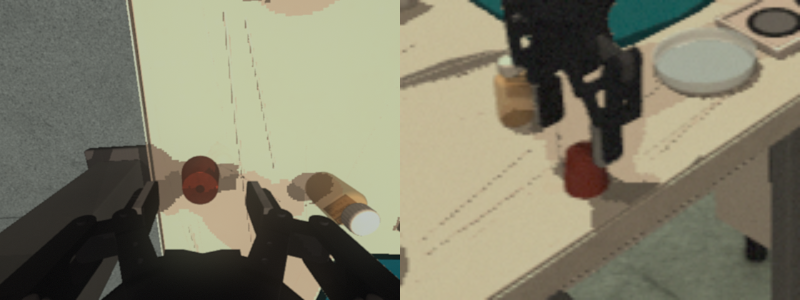

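View pics/g1.png

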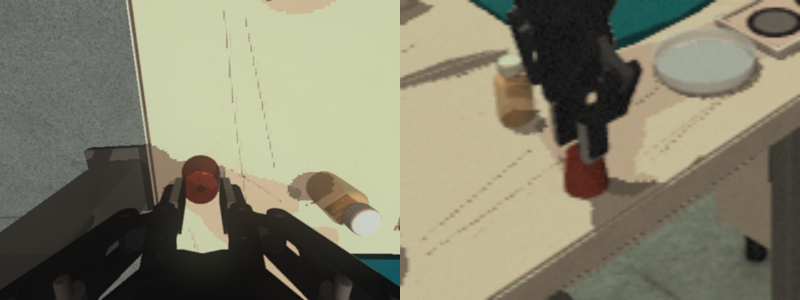

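```bash
python3 - <<'E'
from pp import *
C=cam("wrist"); im=vision.grab_frame("wrist"); cv2.imwrite("pics/g2.png",im[:,:,::-1])
print(C[1].round(3), robot.current_eef_rot(), robot.current_tool_pos())
for z in (0.03,.02,0.0): print(z,proj(C,[.4314,.3715,z]),unproj(C,280,250,z))
E=robot.current_tool_pos()
print("tcp",proj(C,E),"tip",proj(C,E-[0,0,.017]))
K=cam("scene"); print("scene bung",proj(K,[.4314,.3715,.015]),"tip",proj(K,E-[0,0,.017]))
E
```

```text
[[ 0.998  0.055  0.017  0.437]
 [-0.057  0.955  0.291  0.447]
 [-0.001 -0.292  0.956  0.174]
 [ 0.     0.     0.     1.   ]] [-1.79998004e+02  4.22599419e-04  8.66976584e+01] [0.43139943 0.37149186 0.02198363]
0.03 [281.26504499 264.29417447] [0.43122307 0.38015148 0.03      ]
0.02 [281.38188337 256.21091294] [0.43083204 0.37551121 0.02      ]
0.0 [281.58007407 242.49943265] [4.30049992e-01 3.66230684e-01 2.77555756e-17]
tcp [281.35960614 257.75391092] tip [281.53439241 245.66146754]
scene bung [212.40355991 306.99315521] tip [212.80651743 311.26210569]
```

View pics/g2.png

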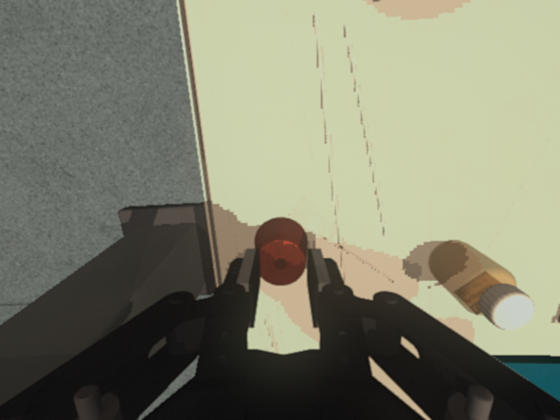

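```bash
python3 - <<'E'
from pp import *
for o in (.2,.12,.0):
    fingers.gripper_to(o,force=30); print(o,robot.current_finger_gap(),robot.current_contact_force().round(1),robot.current_tool_pos().round(4))
    w=vision.grab_frame("wrist");cv2.imwrite(f"pics/h{int(o*100)}.png",cv2.resize(w[180:340,180:380],(400,320))[:,:,::-1])
ims=[cv2.imread(f"pics/h{k}.png") for k in (20,0)]
cv2.imwrite("pics/hh.png",np.hstack(ims))
E
```

```text
0.2 0.20414443940918203 [-0.   0.5 -0.7] [0.4314 0.3715 0.022 ]
0.12 0.11982896900492992 [-0.5 -0.6 -0.8] [0.4314 0.3715 0.022 ]
0.0 0.0005327251787771548 [-0.4 -0.4 -0.2] [0.4314 0.3715 0.022 ]
```

View pics/hh.png

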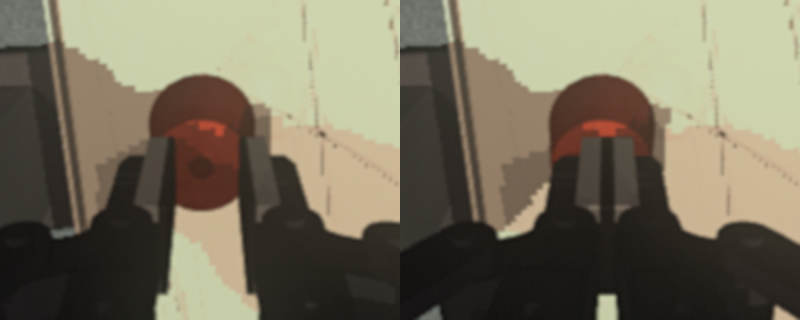

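The jaws close above the bung, so the real fingertips stand higher than the stated 17 mm ahead of the TCP. I'll touch the bare bench with shut jaws to measure the offset.

```bash
python3 - <<'E'
from pp import *
robot.line_to([.4314,.3715,.07],velocity=.15)
robot.line_to([.45,.29,.05],velocity=.25)
robot.pause(.2)
hit=robot.line_to([.45,.29,-.016],velocity=.03,f_stop=3)
print(hit,robot.current_tool_pos().round(4),robot.current_contact_force(),robot.current_time_s())
w=vision.grab_frame("wrist");s=vision.grab_frame("scene")
cv2.imwrite("pics/t0.png",np.hstack([cv2.resize(w,(400,300)),cv2.resize(s[220:340,160:320],(400,300))])[:,:,::-1])
robot.line_to([.45,.29,.08],velocity=.25)
E
```

```text
True [ 0.45    0.29   -0.0102] [ 0.01034113 -0.41993046  4.94881894] 26.2417
```

View pics/t0.png

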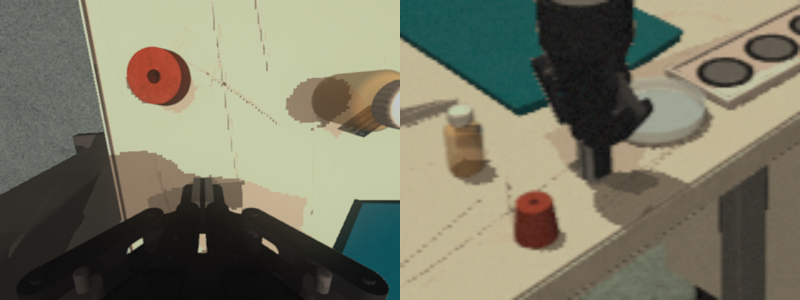

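```bash
python3 - <<'E'
from pp import *
print("tip xy from scene",unproj(cam("scene"),238.8,291,0).round(3))
pick(.4314,.3715,-.006,.75)
w=vision.grab_frame("wrist");s=vision.grab_frame("scene")
cv2.imwrite("pics/k0.png",np.hstack([cv2.resize(w,(400,300)),cv2.resize(s[200:320,140:300],(400,300))])[:,:,::-1])
print(robot.current_time_s())
E
```

```text
tip xy from scene [0.447 0.289 0.   ]
pick hit False gap mm 31.07249991390122 [ 0.4316  0.372  -0.0053]
gap lifted 30.91742162257173
31.6083
```

View pics/k0.png

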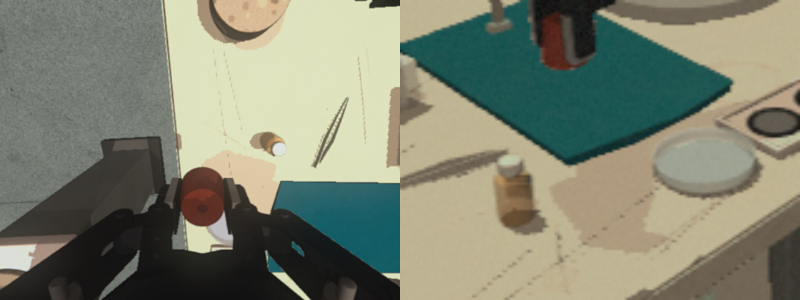

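The bung is held (gap 31 mm). Placing it on the dish.

```bash
python3 - <<'E'
from pp import *
place(.4807,.195,.0095,.75)
pick(.541,.353,.008,.7)
s=vision.grab_frame("scene");w=vision.grab_frame("wrist")
cv2.imwrite("pics/k1.png",np.hstack([cv2.resize(w,(400,300)),cv2.resize(s[180:300,180:340],(400,300))])[:,:,::-1])
print(robot.current_time_s())
E
```

```text
place hit True [0.4803 0.1947 0.0096] gap 30.87644806601874
t 36.1083
pick hit False gap mm 28.99002550032595 [0.5412 0.3535 0.0086]
gap lifted 28.875792020826502
40.3917
```

View pics/k1.png

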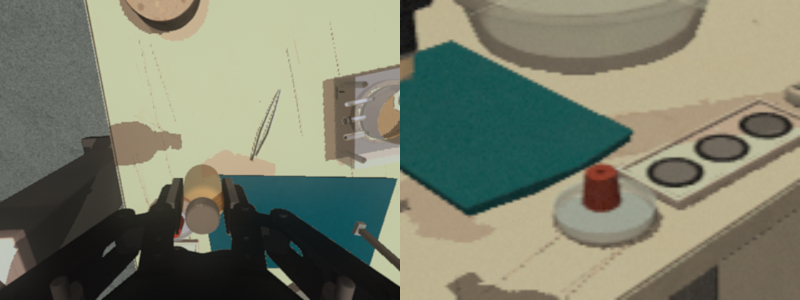

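```bash
python3 - <<'E'
from pp import *
robot.line_to([.48,.30,H],velocity=.25)
place(.4728,.0393,.0145,.6)
robot.line_to([.45,-.15,H],velocity=.35)
pick(.4254,-.3511,.022,.7)
print(robot.current_time_s())
s=vision.grab_frame("scene");w=vision.grab_frame("wrist")
cv2.imwrite("pics/k2.png",np.hstack([cv2.resize(w,(400,300)),cv2.resize(s[140:290,230:430],(400,300))])[:,:,::-1])
E
```

```text
place hit True [0.4724 0.0392 0.0146] gap 28.802695211772996
t 45.5583
pick hit False gap mm 34.75940755273466 [ 0.4255 -0.3513  0.0224]
gap lifted 34.96729384695593
50.3917
```

View pics/k2.png

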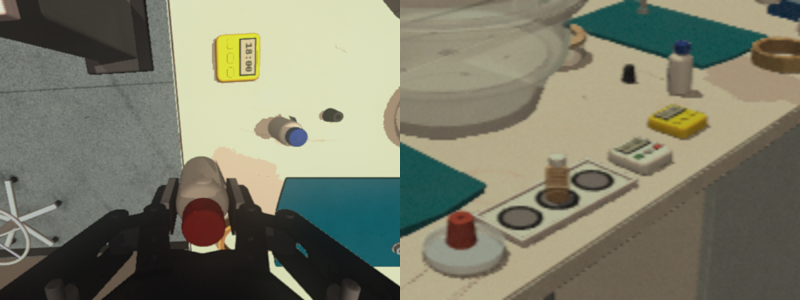

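Amber is on the middle pad, the bung is on the dish, and the red bottle is held.

```bash
python3 - <<'E'
from pp import *
place(.4765,.1031,.0285,.6)
robot.line_to([.45,-.15,H],velocity=.35)
pick(.55,-.3463,.022,.65)
robot.line_to([.48,-.3,H],velocity=.25)
place(.4692,-.0246,.0285,.6)
shot("w9",.43,.06)
C=cam("wrist")
im=cv2.imread("pics/w9.png"); cv2.imwrite("pics/w9b.png",cv2.resize(im[:240],(800,343),interpolation=cv2.INTER_CUBIC))
for l in ["blue_bottle","red_bottle","amber_bottle","red_bung"]:
    print(l,[(round(d["p"],2),[round(x,1) for x in d["rect"]]) for d in recognise(l,"wrist")[:2]])
for n,p in dict(blue=(.4692,-.0246,.078),amber=(.4728,.0393,.057),red=(.4765,.1031,.078),bung=(.4807,.195,.045)).items(): print(n,proj(C,p).round(1))
E
```

```text
place hit True [0.4758 0.103  0.0281] gap 35.0095802020689
t 55.8083
pick hit False gap mm 35.067201410112425 [ 0.5504 -0.3463  0.0225]
gap lifted 35.09354808568993
place hit True [ 0.4688 -0.0246  0.0284] gap 35.09676616380918
t 65.9
blue_bottle [(0.77, [353.2, 149.0, 34.2, 40.0])]
red_bottle [(0.67, [250.3, 148.7, 37.4, 29.6]), (0.38, [300.9, 148.1, 25.3, 23.4])]
amber_bottle [(0.88, [302.0, 148.1, 26.3, 24.9])]
red_bung [(0.96, [177.1, 141.2, 36.5, 29.5]), (0.5, [415.5, 155.5, 58.4, 45.8])]
blue [360.7 155. ]
amber [301.8 149.9]
red [245.  148.3]
bung [171.9 142.2]
```

View pics/w9b.png

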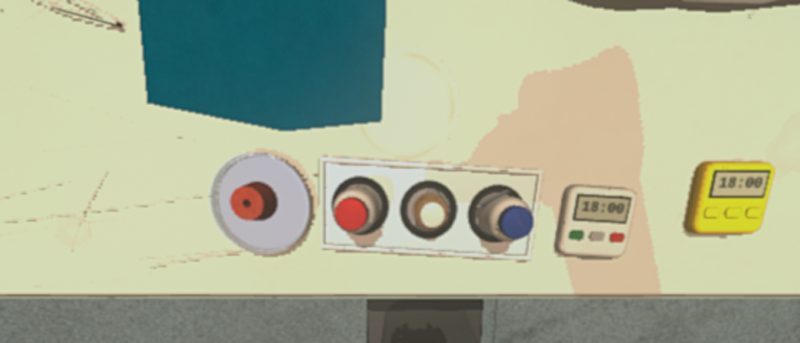

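All four land within about 2 px of the predicted centres. One last upright check from the fixed cameras, then I'll hand in.

```bash
python3 - <<'E'
from pp import *
a=vision.grab_frame("side")[150:270,180:340];b=vision.grab_frame("scene")[180:300,220:380]
cv2.imwrite("pics/f.png",np.hstack([cv2.resize(a,(400,300)),cv2.resize(b,(400,300))])[:,:,::-1])
C=cam("wrist"); print(unproj(C,183.4,142.8,.013),unproj(C,172.9,142.1,.045),unproj(C,245,150.5,.078))
E
```

```text
[0.47776264 0.19216597 0.013     ] [0.48086435 0.19397827 0.045     ] [0.47412986 0.10332287 0.078     ]
```

View pics/f.png

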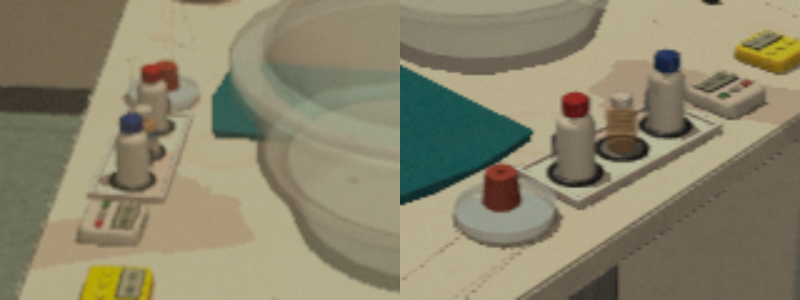

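```bash
python3 - <<'E'
from pp import *
workorder.close_job(); print(robot.current_time_s())
E
```

```text
the job is handed in; nothing more can be done
the job is handed in; nothing more can be done
```

The three bottles and the red bung are placed as asked, and I handed the job in; it returned no verdict. Blue is on the pad next to the white timer, amber is on the middle pad, red is on the pad next to the petri dish, and the red bung is on the dish.

- **Bung grasp:** The first try closed above the bung without moving it. A touch on the bench showed the fingertips about 27 mm higher than stated. I corrected for that, and every later grasp held.
- **Position checks:** The last wrist picture put all four within about 3 mm of where I aimed. My measurements of the dish centre differ by up to 6 mm (y 0.192 to 0.198). The bung is at y 0.194, within 4 mm of all of them.
- **Uprightness:** The side and scene pictures show all four upright, but I did not measure the angles.
- **Things to leave alone:** I did not re-measure the black bung and the tweezers at the end. The gripper never touched them as far as the pictures and forces showed.
- **Time:** The last placing finished at 65.9 s, with one picture move and a few camera calls after that. I handed in well inside the 120 s, but could not read the clock after that.

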